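Plug the locator, then poise the offset lever over its fixture

ROBOT

A 6-joint arm with a two-finger parallel gripper is mounted at the origin on a cart in front of the work surface, level with it; the furniture and walls round the work are solid. World frame = base frame: x ahead of the robot, y to its left, z up, the work surface at z = 0. Lengths are in m, angles in rad, forces in N, time in s.
With the tool pointing down it reaches from about 0.4 to 0.925 m from the base axis. Payload 3.4 kg.
Tool frame: the origin (TCP) lies between the finger pads; the fingertips stand 22 mm ahead of it and the grasp point (between the pads) lies 3 mm ahead of it; z points along the fingers, y is the line along which they close (so a half turn about z gives the same grasp; the last joint's range is limited). The gripper opens to 85 mm and grips with 20 to 120 N. Pads are 22 mm wide; open, the fingers measure 114 mm over their backs; the gripper's body (76 mm by 85 mm) begins 54 mm behind the grasp point. The pads swing forward as they close: fully open they stand 13 mm farther back than shut.
Start: joints at [-1.415, 0.307, 1.506, -0, 1.328, -0.073], TCP at [0.13, -0.56, 0.22] pointing down, gripper open.
Joint ranges: [-3.12, 3.12], [-1.05, 2.28], [0.14, 2.33], [-1.42, 4.57], [0.1, 2.73], [-2.68, 2.68]. Speed limits (rad/s): [2.57, 2.57, 3.14, 3.14, 3.14, 3.14].

INTERFACE

Orientations are given as a unit quaternion [x, y, z, w].
In Python, from bench import r gives the robot as it stands. The module is installed in compiled form; this text tells all that it offers.
- The arm moves only by the shell command python3 -m crank 'ROWS' [OPENING] [FORCE]. ROWS is JSON, a list that holds one entry, the list of rows, each a list of 6 numbers: the shift along the tool's x, y, z in cm, then the turn, a rotation vector about the tool's x, y, z in rad. A call has 1 to 20 rows; each row shifts and turns the commanded pose from where the row before left it, along the tool's axes as they then stand; what a row does not reach is not made up. A row lasts 1/8 s, in which the tool goes at most 62.5 mm and 10.7 degrees, less where a joint would pass 70% of its speed; a pose out of reach is approached as far as the arm can. A call with a gripper value outside its range is refused whole. OPENING is the opening, from -1 (shut) to 1 (fully open), set as the call begins (- or left out, the last holds). The fingers move at their own pace and stop on an object; FORCE is the grip in N (left out, the last holds). Time passes only in rows, so rows that do not move let the fingers close. It gives the time, the measured TCP pose, the force, the opening and the grip force at its end, in the units of the state.
- r.read_state(): the state, without advancing time (a new reading comes with each control period).
- r.grab_frame(name): name is "scene" or "top"; returns a dict with "frame" (480x640x3 uint8, blue, green, red), "depth" (480x640 float32, m along the optical axis (not along the pixel's ray), 0 where there is no reading), "fx", "fy", "cx", "cy" (pixels), "rvec" (rotation vector, rad) and "tvec" (3), from world to camera coordinates, as OpenCV has them. Camera axes: x right, y down, z forward; pixel columns grow to the right and rows downward; lengths in m; the calibration is good to about 2 mm. A picture is of the moment at which its call begins.
- r.hand_in(): hands the job in; it is judged then, once.
The state is a dict: "clock": time; "joint_pos": joint angles; "joint_velocities": joint speeds; "effort": joint torques, N m; "eef_pos": TCP position; "tcp_rot": TCP orientation; "force": force on the tool from outside, world axes, zero at the start; "moment": the same for the moment, N m; "gripper_width": finger opening in m; "gripper_force": force on a finger pad.
Only numpy, scipy, OpenCV 4.12 (cv2) and the standard library are available. Lean on these libraries where they do the work, as an engineer would, in place of code of your own. Each camera call takes 0.05 s, during which the arm holds its last target. There are 200 camera calls.

TASK

Push the square brass locating plug fully home in the square socket of the assembly fixture and let go of it. Then pick up the blue cast lever at the yellow mark on its arm, which is its balance point, and finish while still holding it, still and level, over the fixture ready to be lowered: the hub's bore centred over the plug's pin, the arm's tip over the rest post, the lever's underside about 5 cm above the top of the pin. Keep the lever from tipping on the way, and leave the wax jar, the small bottle and the clay pot where they stand.

Things in the scene. Friction and masses are not known exactly. Their poses are not given: they have to be found in the camera images.
- fixture: assembly fixture, fixed to the bench: dark steel base plate 235 x 90 x 8 mm with an aluminium socket block 72 x 72 mm (top 38 mm above the bench) and, 150 mm away along +x, an aluminium rest post with two ears. Origin on the bench under the socket's axis; x points from socket to rest post, z up. Its yaw varies by 0.4 rad either way.
- socket_mouth (a point): centre of the mouth of the square socket hole, 38 mm above the bench. Hole 31 x 31 mm, sides parallel to the fixture's x and y, 22 mm deep, mouth chamfered 3 mm.
- rest_top (a point): centre of the seat of the rest post, 68 mm above the bench, where the lever's tip would lie; ears either side (across the fixture's y) stand up to 77 mm and leave a 31 mm gap.
- plug: loose brass plug, 0.2 kg, 60 mm tall, upright at the start. Origin under its foot, z up; sides parallel to its x and y. Foot 25 mm square to 6 mm high, shank 28 mm square to 18 mm, head 36 x 36 mm from 18 to 48 mm (grip two flat sides), then a round steel pin 16 mm across. Any quarter turn fits the socket. Home, the head's shoulder lies on the socket block: origin 18 mm below the socket mouth.
- pin_top (a point): centre of the top of the plug's pin, 60 mm above the plug's origin.
- lever: loose blue cast lever, 0.45 kg, flat. Origin at underside level, directly below its balance point; x along the arm from hub to tip, z up. Heavy hub 48 mm across, 30 mm high, upright through bore 21 mm across, at x = -44.5 mm; tip boss 24 mm across, 28 mm high, at x = +105.5 mm. Arm 16 mm wide (along y), its underside 10 and its top 28 mm above the lever's underside, clear from x = -20 to +90 mm.
- balance_mark (a point): middle of the arm at the yellow painted mark (12 mm wide band): the balance point, 19 mm above the lever's underside.
- bore (a point): centre of the bore at the hub's underside.
- lever_tip (a point): centre of the tip boss at its underside.
- wax_jar: white wax jar with lid, 59 x 59 x 46 mm, a bystander; origin under its centre.
- bottle_small: small brown bottle with black cap, 48 x 48 x 108 mm, a bystander; origin under its centre.
- clay_pot: beige clay pot, 68 x 68 x 92 mm, a bystander; origin under its centre.
Things that resemble listed ones, but are neither listed nor needed, are in the scene too. Several things have the shape of the lever; the one meant has the colours described above.

How it is judged:
On the way, in this order (a step that is already met when the one before it is completed fails the run):
1. the plug is home in the socket and let go (horizontal distance between plug and socket_mouth below 0.004 m and z of plug in the frame of socket_mouth below -0.0155 m and angle between plug's own z axis and vertical below 0.06 rad and contact force between the fingers and plug below 0.1 N), for 0.2 s.
2. the lever is lifted clear of the bench in the fingers (height (world z) of each of bore, lever_tip above 0.03 m and contact force between the fingers and lever above 1 N), for 0.2 s.
At the end, for the whole second after the job is handed in: Plug home (15.5 mm deep, within 4 mm, 0.06 rad); jar, bottle, pot moved < 20 mm. Fingers hold the lever within 15 mm of its balance point, still, level to 0.09 rad, free of plug and fixture; bore within 12 mm of the pin's axis, 25 to 80 mm above the pin; tip within 18 mm of the rest's centre (horizontal distance between plug and socket_mouth below 0.004 m and z of plug in the frame of socket_mouth below -0.0155 m and angle between plug's own z axis and vertical below 0.06 rad and horizontal distance between bore and pin_top below 0.012 m and horizontal distance between lever_tip and rest_top below 0.018 m and z of bore in the frame of socket_mouth between 0.067 and 0.122 m and angle between lever's own z axis and vertical below 0.09 rad and linear speed of lever below 0.02 m/s and contact force between the fingers and lever above 1 N and x of the grasp point in the frame of lever between -0.015 and 0.015 m and contact force between lever and plug below 0.1 N and contact force between lever and fixture below 0.1 N and distance of each of wax_jar, bottle_small, clay_pot from where it was at the start of the episode below 0.02 m); the arm keeps its last pose, push and grip.
It fails at once if the lever tips more than about 17 degrees (angle between lever's own z axis and vertical above 0.3 rad).
It fails at once if the wax jar, the bottle or the pot is pushed away (distance of any of wax_jar, bottle_small, clay_pot from where it was at the start of the episode above 0.02 m).
It also fails if it takes over 48 s, if anything falls off the work surface, if the arm or the gripper's body presses on something with over 40 N, if the wrist force passes 120 N, or if a joint passes its speed limit or range.

## Working session

There is one attempt and no reset: what is moved stays moved. The work goes in short steps, Python scripts to look and compute and a shell command to move; the robot and the scene stay as the last step left them, time stands still between calls to the robot, and variables do not carry over. Pictures are saved under pics/ and viewed, at most 10 in all, crops included, and the job is handed in when it is done.

```bash
mkdir -p pics
cat > h.py <<'E'
import numpy as np, cv2
from bench import r
def grab(n):
    f=r.grab_frame(n); R=cv2.Rodrigues(np.array(f["rvec"],float))[0]; return f,R,np.array(f["tvec"],float).ravel()
def world(f,R,t):
    d=f["depth"]; v,u=np.indices(d.shape)
    P=np.stack([(u-f["cx"])/f["fx"]*d,(v-f["cy"])/f["fy"]*d,d],-1)
    return (P-t)@R
def ray(f,R,t,u,v,z):
    c=-R.T@t; d=R.T@np.array([(u-f["cx"])/f["fx"],(v-f["cy"])/f["fy"],1]); return c+d*(z-c[2])/d[2]
E
python3 - <<'E'
from h import *
for n in("top","scene"):
    f,R,t=grab(n); cv2.imwrite(f"pics/{n}0.png",f["frame"]); print(n,(-R.T@t).round(3),R.round(2).tolist(),f["fx"])
    np.savez(n+"0.npz",W=world(f,R,t),im=f["frame"])
s=r.read_state();print(s)
E
```

```text
top [0.474 0.01  1.389] [[-0.03, -1.0, -0.03], [-1.0, 0.03, -0.06], [0.06, 0.02, -1.0]] 539.5080265834429
scene [0.09  0.742 0.974] [[-0.82, -0.57, 0.02], [-0.42, 0.58, -0.7], [0.39, -0.58, -0.72]] 466.7593127775897
{'clock': 0.1, 'joint_pos': array([-1.41551554e+00,  3.07467062e-01,  1.50752776e+00, -1.63530919e-06,
        1.32839699e+00, -7.34831265e-02]), 'joint_velocities': array([ 1.89478330e-04, -2.18210681e-03, -2.18869087e-03, -3.45456126e-05,
        1.57488771e-04, -1.04318287e-03]), 'effort': array([ 1.08649154e-03, -4.58529532e+01, -2.52607477e+01, -6.49871777e-05,
        5.52383834e-03,  2.30542787e-05]), 'eef_pos': array([ 0.13028113, -0.55939224,  0.21959665]), 'tcp_rot': array([ 9.93465089e-01,  1.14132853e-01, -3.75743741e-05, -8.98794121e-04]), 'force': array([ 0.08931742, -0.17623675, -0.03723752]), 'moment': array([ 0.03035249, -0.03497939,  0.01926034]), 'gripper_force': 0.0, 'gripper_width': 0.08542410101890238}
```

View pics/top0.png

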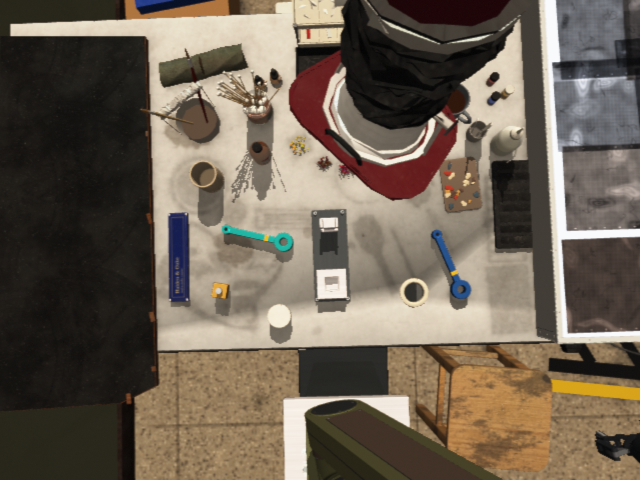

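View pics/scene0.png

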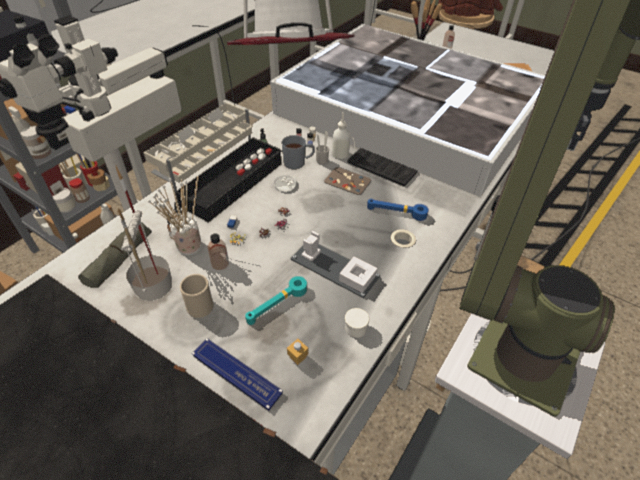

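Top view: the brass plug is at (220,290) and the fixture runs from its socket at (331,283) to the rest post at (329,223). Two things have the lever's shape: the teal one, hub (283,242), and the blue one, hub (459,288) and tip (437,235). The blue one with the yellow mark fits the description. The wax jar is at (279,316), the pot at (204,174) and the bottle at (261,151). A lamp hangs over the back.

Run:
```python
from h import *
a=np.load("top0.npz");W=a["W"];im=a["im"];b=np.load("scene0.npz")
c=[cv2.resize(im[220:310,415:485],(350,450),interpolation=2),cv2.resize(im[200:310,190:350],(0,0),fx=2.5,fy=2.5,interpolation=2)]
o=np.zeros((450+200,760,3),np.uint8)
o[:450,:350]=c[0];o[:275,355:755]=c[1]
s=cv2.resize(b["im"][320:375,270:325],(275,275),interpolation=2);o[280:555,355:630]=s
cv2.imwrite("pics/crop1.png",o[:560])
hsv=cv2.cvtColor(im,cv2.COLOR_BGR2HSV)
def comp(m,box,name):
    u0,v0,u1,v1=box;mm=np.zeros_like(m);mm[v0:v1,u0:u1]=m[v0:v1,u0:u1]
    v,u=np.nonzero(mm);print(name,len(u),u.mean().round(1),v.mean().round(1),"W",np.median(W[v,u],0).round(4),"z90",np.percentile(W[v,u,2],90).round(4), cv2.minAreaRect(np.stack([u,v],1).astype(np.float32)));return mm
H,S,V=hsv[...,0],hsv[...,1],hsv[...,2]
comp((H>8)&(H<30)&(S>120)&(V>90),(200,270,240,310),"plug")
comp((H>100)&(H<125)&(S>120)&(V>60),(420,220,485,310),"lever")
comp((H>15)&(H<40)&(S>110)&(V>100),(420,220,485,310),"mark")
# tall stuff
l=W[60:190,290:460].reshape(-1,3);print("lamp z",np.percentile(l[:,2],[5,50,95]),"x",l[l[:,2]>.2].min(0),l[l[:,2]>.2].max(0))
for n,(u,v) in dict(sock=(331,283),post=(329,223),jar=(279,316),pot=(204,174),bot=(261,151),ring=(414,292),bench=(380,260),pin=(218,291)).items(): print(n,W[v,u].round(3))
print("plug z",W[278:304:2,208:236:2,2].round(3).tolist())
```

```text
plug 183 219.8 290.1 W [0.4338 0.3016 0.0466] z90 0.0504 ((219.55406188964844, 290.1756591796875), (14.960308074951172, 14.960308074951172), 9.462322235107422)
lever 543 451.2 268.0 W [ 0.469  -0.2774  0.0279] z90 0.0324 ((448.2000732421875, 264.4000244140625), (73.34302520751953, 17.8885440826416), 63.43495178222656)
mark 29 453.6 272.6 W [ 0.4589 -0.2821  0.0289] z90 0.0321 ((453.53448486328125, 272.586181640625), (3.713906764984131, 6.870728015899658), 68.19859313964844)
lamp z [-0.00205298  0.58237191  0.88276525] x [ 0.47360087 -0.19394964  0.50947861] [0.8117123  0.07412001 1.38911963]
sock [0.442 0.025 0.011]
post [0.591 0.025 0.063]
jar [0.365 0.156 0.044]
pot [0.734 0.347 0.006]
bot [0.769 0.185 0.094]
ring [ 0.404 -0.214 -0.2  ]
bench [ 0.497 -0.102  0.002]
pin [0.431 0.304 0.061]
plug z [[-0.002, -0.001, -0.002, 0.001, -0.002, -0.0, -0.001, 0.0, 0.002, 0.002, -0.009, 0.002, 0.002, 0.002], [-0.0, -0.003, -0.001, -0.001, -0.007, -0.003, 0.001, -0.002, 0.001, -0.0, 0.002, 0.001, -0.003, -0.001], [-0.002, -0.004, -0.002, -0.009, -0.001, -0.002, 0.003, -0.0, -0.002, -0.001, 0.0
[... 335 characters left out ...]
001, 0.001, 0.053, 0.055, 0.052, 0.054, 0.052, 0.047, 0.047, 0.027, -0.003, 0.002, -0.0], [-0.002, 0.0, 0.049, 0.047, 0.06, 0.058, 0.059, 0.043, 0.046, 0.046, 0.027, -0.002, -0.004, 0.001], [-0.005, 0.0, 0.049, 0.045, 0.047, 0.046, 0.048, 0.046, 0.043, 0.045, 0.022, -0.0, 0.006, -0.0], [-0.0, 0.002, 0.045, 0.051, 0.04, 0.048, 0.048, 0.046, 0.044, 0.042, 0.003, -0.004, -0.004, 0.002], [0.001, 0.002, 0.0, 0.002, 0.002, -0.004, 0.004, 0.042, 0.049, 0.037, -0.003, 0.001, 0.003, 0.003], [-0.002, 0.0, -0.002, -0.002, -0.005, -0.002, -0.004, 0.005, 0.001, 0.004, -0.002, 0.001, -0.004, 0.007], [0.001, -0.004, 0.004, -0.001, -0.002, -0.003, -0.003, -0.003, -0.0, -0.004, -0.002, 0.002, -0.001, 0.003]]
```

View pics/crop1.png

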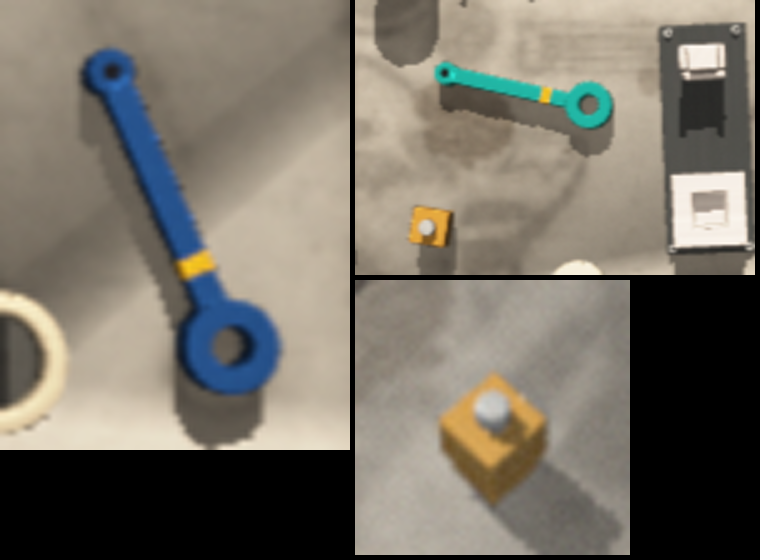

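The enlarged crop confirms it: the blue lever has its hub at about (461,289) and its yellow mark at (453.5,272.6). The brass plug with its steel pin is there too, and the white square socket block. Next I measure them on planes at the right heights.

```bash
cat > m.py <<'E'
from h import *
def rect(f,R,t,mask,z,name):
    c=max(cv2.findContours(mask.astype(np.uint8),cv2.RETR_EXTERNAL,cv2.CHAIN_APPROX_NONE)[0],key=cv2.contourArea)
    P=np.array([ray(f,R,t,*p,z)[:2] for p in c[:,0].astype(float)])
    r_=cv2.minAreaRect((P*1000).astype(np.float32)); m=cv2.moments((P*10000).astype(np.float32).reshape(-1,1,2))
    cen=np.array([m["m10"],m["m01"]])/m["m00"]/10
    print(name,"rect c",np.round(r_[0],1),"size",np.round(r_[1],1),"ang",round(r_[2],1),"centroid",cen.round(1)); return cen
def box(m,u0,v0,u1,v1):
    o=np.zeros(m.shape,np.uint8);o[v0:v1,u0:u1]=m[v0:v1,u0:u1];return o
E
python3 - <<'E'
from m import *
f,R,t=grab("top");im=f["frame"];W=world(f,R,t);Z=W[...,2]
H,S,V=cv2.split(cv2.cvtColor(im,cv2.COLOR_BGR2HSV))
br=(H>8)&(H<30)&(S>110)&(V>60)
rect(f,R,t,box(br,205,275,236,308),.048,"plug top+side")
rect(f,R,t,box(Z>.03,200,270,240,310),.048,"plug depth")
rect(f,R,t,box((Z>.028)&(Z<.05),305,255,355,308),.038,"block depth")
rect(f,R,t,box((V>170)&(S<60)&(Z>.02),312,262,349,303),.038,"block col")
rect(f,R,t,box((V<120),308,205,352,306),.008,"plate")
rect(f,R,t,box((Z>.045),308,205,352,250),.07,"post")
rect(f,R,t,box((H>100)&(H<125)&(S>120)&(V>60),428,222,448,250),.028,"tipend")
rect(f,R,t,box((H>100)&(H<125)&(S>120)&(V>60),446,277,475,305),.03,"hub")
lv=box((H>100)&(H<125)&(S>120)&(V>60),425,222,485,310)
rect(f,R,t,lv,.029,"lever")
rect(f,R,t,box((H>15)&(H<40)&(S>110)&(V>100),440,260,470,285),.028,"mark")
# inner holes
for nm,m,b,z in(("bore",1-lv,(453,282,467,297),.03),("sockhole",((V<235)|(Z<.028)),(322,272,342,295),.038)):
    rect(f,R,t,box(m,*b),z,nm)
print(V[268:300,314:350].tolist())
f,R,t=grab("scene");im=f["frame"];W2=world(f,R,t)
def mm(W,lo,hi,x0,x1,y0,y1,n):
    q=W[(W[...,2]>lo)&(W[...,2]<hi)&(W[...,0]>x0)&(W[...,0]<x1)&(W[...,1]>y0)&(W[...,1]<y1)]
    print(n,len(q),q.mean(0).round(4),cv2.minAreaRect((q[:,:2]*1000).astype(np.float32)))
for w in(W,W2):
    mm(w,.04,.056,.38,.48,.26,.35,"plug");mm(w,.032,.044,.38,.5,-.03,.08,"block");mm(w,.055,.09,.53,.66,-.03,.08,"post");mm(w,.022,.04,.38,.48,-.35,-.24,"hub")
E
```

```text
plug top+side rect c [432.7 301.8] size [39.9 37.2] ang 79.5 centroid [432.6 301.9]
plug depth rect c [432.3 301.3] size [38.9 36.1] ang 80.3 centroid [432.3 301.3]
block depth rect c [441.7  23.5] size [71.8 71.8] ang 1.4 centroid [441.6  23.6]
block col rect c [441.7  23.7] size [71.8 71.3] ang 1.4 centroid [441.6  23.7]
plate rect c [518.9  24.6] size [223.4  92.4] ang 0.5 centroid [547.8  25.3]
post rect c [590.2  25.3] size [44.2 24.6] ang 88.2 centroid [590.5  26.3]
tipend rect c [ 542.6 -251.1] size [54.9 21.3] ang 27.4 centroid [ 544.4 -249. ]
hub rect c [ 422.1 -297.5] size [42.2 52.2] ang 87.5 centroid [ 420.5 -296.2]
lever rect c [ 424.6 -297.8] size [42.2 57.2] ang 87.5 centroid [ 421.3 -296.2]
mark rect c [ 459.7 -282.2] size [ 9.2 17.1] ang 20.1 centroid [ 459.8 -282.3]
bore rect c [ 419.7 -297.3] size [17.4 17.5] ang 87.5 centroid [ 419.4 -297.4]
sockhole rect c [442.6  23.8] size [37.4 34.8] ang 88.4 centroid [443.8  24. ]
[[92, 83, 84, 85, 84, 85, 87, 90, 91, 89, 89, 93, 98, 98, 98, 99, 100, 100, 102, 108, 110, 110, 109, 115, 122, 122, 122, 122, 124, 136, 150, 130, 9
[... 5894 characters left out ...]
3482666016), 89.02144622802734)
hub 353 [ 0.4317 -0.2939  0.0287] ((438.6585693359375, -297.65252685546875), (86.1705551147461, 47.32622146606445), 6.6089863777160645)
plug 217 [0.4298 0.3098 0.048 ] ((432.1129150390625, 307.8719482421875), (37.1317138671875, 36.81246566772461), 80.48321533203125)
block 541 [0.4409 0.0292 0.0381] ((442.57476806640625, 27.23554229736328), (73.85649108886719, 76.1263198852539), 1.744537353515625)
post 181 [0.5896 0.0324 0.0691] ((591.4935302734375, 29.05006980895996), (25.47612190246582, 49.534576416015625), 0.9752296805381775)
hub 224 [ 0.4313 -0.2884  0.0286] ((437.8133239746094, -293.031005859375), (85.8577651977539, 47.618812561035156), 6.0600810050964355)
```

```bash
python3 -m crank '[[[4.9,-2.84,0,0,0,0],[4.9,-2.84,0,0,0,0],[4.9,-2.84,0,0,0,0],[4.9,-2.84,0,0,0,0],[4.9,-2.84,0,0,0,0],[4.9,-2.84,0,0,0,0],[4.9,-2.84,0,0,0,0],[4.9,-2.84,0,0,0,0]]]' 1 60
python3 - <<'E'
from h import *
W=np.concatenate([np.load(n+"0.npz")["W"].reshape(-1,3) for n in("top","scene")])
for x in np.arange(.35,.9,.1):
  print(round(x,2),[ (lambda q: (len(q),q[:,2].min().round(2)) if len(q) else 0)(W[(abs(W[:,0]-x)<.05)&(abs(W[:,1]-y)<.05)&(W[:,2]>.3)]) for y in(-.3,-.2,-.1,0,.1,.2)])
E
```

```text
clock: 1.2
eef_pos: [0.4618, -0.2484, 0.2204]
tcp_rot: [0.993, 0.114, 0.0, 0.0]
force: [1.3, -0.6, 0.0]
gripper_width: 0.0854
gripper_force: 0.0
0.35 [0, 0, 0, 0, 0, 0]
0.45 [0, 0, 0, (1261, np.float64(1.39)), 0, 0]
0.55 [0, 0, (639, np.float64(0.56)), (57, np.float64(0.58)), 0, 0]
0.65 [0, (829, np.float64(0.52)), (15871, np.float64(0.54)), (7872, np.float64(0.58)), (80, np.float64(0.58)), 0]
0.75 [0, (147, np.float64(0.51)), (51, np.float64(0.53)), (5375, np.float64(0.54)), (837, np.float64(0.56)), 0]
0.85 [0, 0, 0, (232, np.float64(0.53)), 0, 0]
```

```bash
python3 -m crank '[[[0.97,-5.43,0,0,0,0],[0.97,-5.43,0,0,0,0],[0.97,-5.43,0,0,0,0],[0.97,-5.43,0,0,0,0],[0.97,-5.43,0,0,0,0],[0.97,-5.43,0,0,0,0],[0.97,-5.43,0,0,0,0],[0.97,-5.43,0,0,0,0],[0.97,-5.43,0,0,0,0],[0.97,-5.43,0,0,0,0],[0,0,1.3,0,0,-0.1676],[0,0,1.3,0,0,-0.1676],[0,0,1.3,0,0,-0.1676],[0,0,1.3,0,0,-0.1676],[0,0,1.3,0,0,-0.1676],[0,0,1.3,0,0,-0.1676],[0,0,1.3,0,0,-0.1676],[0,0,0,0,0,0]]]'
python3 - <<'E'
from h import *
f,R,t=grab("scene");cv2.imwrite("pics/s2.png",cv2.resize(f["frame"][200:420,180:480],(750,550)))
q=r.read_state()["tcp_rot"];from scipy.spatial.transform import Rotation as Ro
m=Ro.from_quat(q).as_matrix();print(np.degrees(np.arctan2(m[1,0],m[0,0])),m[2])
E
```

```text
clock: 3.45
eef_pos: [0.431, 0.3005, 0.1284]
tcp_rot: [0.765, 0.644, -0.001, -0.0]
force: [0.4, 0.6, 0.8]
gripper_width: 0.0856
gripper_force: 0.0
80.14986321256157 [-8.59914632e-04 -1.01714336e-03 -9.99999113e-01]
```

View pics/s2.png

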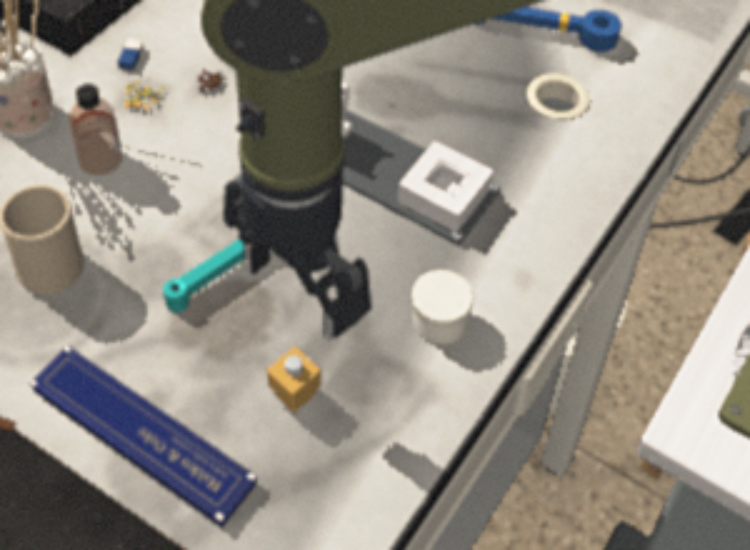

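The gripper hangs above the brass plug, at crop (294,375), and the bystanders stand clear. I descend and grip.

```bash
python3 -m crank '[[[0.2,0.12,2.5,0,0,0],[0,0,2.5,0,0,0],[0,0,1.7,0,0,0],[0,0,1.65,0,0,0],[0,0,0,0,0,0]]]' ; python3 -m crank '[[[0,0,0,0,0,0],[0,0,0,0,0,0],[0,0,0,0,0,0],[0,0,0,0,0,0],[0,0,0,0,0,0]]]' -1 50; python3 -m crank '[[[0,0,-2.5,0,0,0],[0,0,-2.5,0,0,0],[0,0,-2.0,0,0,0],[0,0,0,0,0,0]]]'
```

```text
clock: 4.12
eef_pos: [0.4331, 0.3025, 0.0455]
tcp_rot: [0.765, 0.644, -0.001, -0.0]
force: [-0.8, 0.5, 0.6]
gripper_width: 0.0857
gripper_force: 0.0
clock: 4.75
eef_pos: [0.4336, 0.303, 0.0464]
tcp_rot: [0.764, 0.645, 0.0, -0.0]
force: [-2.0, 0.3, 5.7]
gripper_width: 0.0112
gripper_force: 48.8
clock: 5.25
eef_pos: [0.4344, 0.3033, 0.1169]
tcp_rot: [0.764, 0.645, 0.001, 0.0]
force: [-0.3, -0.4, -3.0]
gripper_width: 0.0112
gripper_force: 48.8
```

Run:
```python
from h import *
f,R,t=grab("scene");cv2.imwrite("pics/s3.png",cv2.resize(f["frame"][270:390,220:380],(800,600),interpolation=2))
for p in((.434,.303,.117),(.434,.303,.095)):
  c=R@np.array(p)+t;print(c[:2]/c[2]*f["fx"]+[f["cx"],f["cy"]])
```

```text
[297.13209599 328.88497529]
[297.30545157 334.48901015]
```

View pics/s3.png

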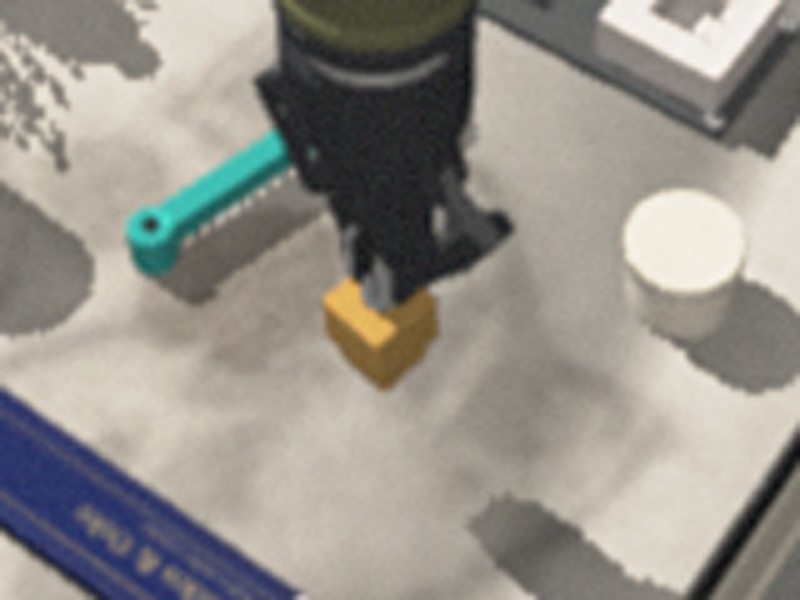

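The jaws hold the plug by its pin, with the head below the tips at crop (380,330), so the grip is too high. I measure how the plug hangs.

Run:
```python
from h import *
for n in("scene","top"):
  f,R,t=grab(n);W=world(f,R,t);H,S,V=cv2.split(cv2.cvtColor(f["frame"],cv2.COLOR_BGR2HSV))
  m=(H>8)&(H<30)&(S>130)&(V>60)&(abs(W[...,0]-.434)<.06)&(abs(W[...,1]-.303)<.06)&(W[...,2]<.2);q=W[m]
  v,u=np.nonzero(m);print(n,len(q),u.min(),u.max(),v.min(),v.max(),np.percentile(q,[2,50,98],axis=0).round(4).tolist())
  g=W[(abs(W[...,0]-.434)<.08)&(abs(W[...,1]-.303)<.05)&(W[...,2]<.2)&(W[...,2]>.03)&(V<80)];print("dark",np.percentile(g,[2,10,50,98],axis=0).round(4).tolist() if len(g) else 0)
print(r.read_state()["joint_pos"])
```

```text
scene 258 285 306 326 346 [[0.4151, 0.2967, 0.0896], [0.4232, 0.3176, 0.1142], [0.4512, 0.3264, 0.1212]]
dark [[0.3944, 0.2985, 0.1364], [0.4056, 0.3052, 0.1471], [0.4233, 0.3119, 0.1814], [0.4757, 0.3227, 0.1994]]
top 80 216 222 284 298 [[0.4166, 0.283, 0.1041], [0.434, 0.2885, 0.1159], [0.4496, 0.2942, 0.1405]]
dark [[0.4003, 0.2814, 0.1018], [0.4189, 0.2821, 0.1057], [0.4623, 0.2863, 0.1809], [0.4734, 0.2943, 0.1992]]
[ 5.29796440e-01  3.48470863e-01  1.74617846e+00 -3.92768543e-05
  1.04907188e+00  6.98629585e-01]
```

```bash
python3 -m crank '[[[0,0,2.5,0,0,0],[0,0,2.5,0,0,0],[0,0,1.5,0,0,0],[0,0,0.5,0,0,0],[0,0,0,0,0,0]]]'; python3 -m crank '[[[0,0,0,0,0,0],[0,0,0,0,0,0],[0,0,0,0,0,0],[0,0,0,0,0,0],[0,0,1.1,0,0,0],[0,0,1.1,0,0,0],[0,0,0,0,0,0]]]' 1;  python3 -m crank '[[[0,0,0,0,0,0],[0,0,0,0,0,0],[0,0,0,0,0,0],[0,0,0,0,0,0]]]' -1 50
python3 - <<'E'
from h import *
f,R,t=grab("scene");cv2.imwrite("pics/s4.png",cv2.resize(f["frame"][290:390,230:365],(800,593),interpolation=2))
E
```

```text
clock: 6.02
eef_pos: [0.4331, 0.3029, 0.0466]
tcp_rot: [0.764, 0.645, -0.0, -0.0]
force: [-2.4, -1.4, 7.5]
gripper_width: 0.0112
gripper_force: 50.2
clock: 6.9
eef_pos: [0.4323, 0.3021, 0.0224]
tcp_rot: [0.764, 0.645, -0.002, -0.0]
force: [0.0, 0.9, -0.5]
gripper_width: 0.0852
gripper_force: 0.0
clock: 7.4
eef_pos: [0.4333, 0.3029, 0.0244]
tcp_rot: [0.764, 0.645, 0.0, -0.0]
force: [-0.7, 0.1, 4.5]
gripper_width: 0.0351
gripper_force: 49.3
```

View pics/s4.png

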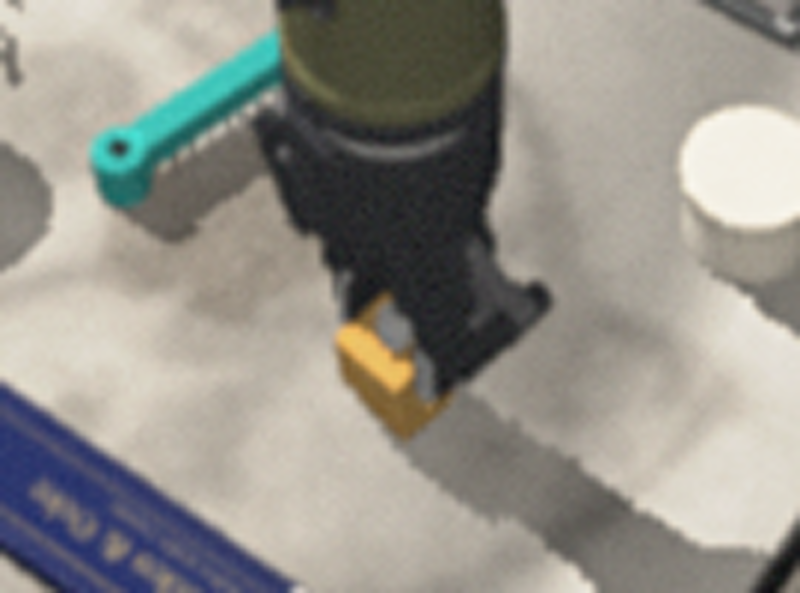

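The head is now gripped properly (width 35 mm), with its face visible below the near finger at crop (400,400). I lift it and carry it over the socket.

```bash
python3 -m crank '[[[0,0,-2,0,0,0],[0,0,-2,0,0,0],[0,0,-2,0,0,0],[-5.48,1.12,0,0,0,0],[-5.48,1.12,0,0,0,0],[-5.48,1.12,0,0,0,0],[-5.48,1.12,0,0,0,0],[-5.48,1.12,0,0,0,0],[0,0,0,0,0,-0.096],[0,0,0,0,0,-0.096],[0,0,0,0,0,0],[0,0,0,0,0,0]]]'
cat > g.py <<'E'
from h import *
s=r.read_state()
from scipy.spatial.transform import Rotation as Ro
m=Ro.from_quat(s["tcp_rot"]).as_matrix();print("theta",np.degrees(np.arctan2(m[1,0],m[0,0])).round(2),m[2].round(4),s["eef_pos"].round(4))
E
python3 - <<'E'
import g
from m import *
for n in("top","scene"):
  f,R,t=grab(n);W=world(f,R,t);H,S,V=cv2.split(cv2.cvtColor(f["frame"],cv2.COLOR_BGR2HSV))
  m=(H>8)&(H<30)&(S>130)&(V>60)&(abs(W[...,0]-.4425)<.04)&(abs(W[...,1]-.025)<.05)&(W[...,2]<.2)&(W[...,2]>.04);q=W[m];print(n,len(q),np.percentile(q,[3,50,97],axis=0).round(4).tolist(),q.mean(0).round(4))
  if n=="scene":
    cv2.imwrite("pics/s5.png",cv2.resize(f["frame"][225:300,310:410],(800,600),interpolation=2))
E
```

```text
clock: 8.95
eef_pos: [0.4425, 0.0234, 0.0838]
tcp_rot: [0.699, 0.715, -0.0, -0.0]
force: [0.2, 0.5, -2.3]
gripper_width: 0.0349
gripper_force: 50.4
theta 91.26 [-1.e-04 -2.e-04 -1.e+00] [0.4425 0.0234 0.0838]Traceback (most recent call last):
  File "<stdin>", line 5, in <module>
    return _quantile_unchecked(
        a, q, axis, out, overwrite_input, method, keepdims, weights)
    return _ureduce(a,
                    func=_quantile_ureduce_func,
    ...<5 lines>...
                    overwrite_input=overwrite_input,
                    method=method)
    r = func(a, **kwargs)
    result = _quantile(arr,
                       quantiles=q,
    ...<2 lines>...
                       out=out,
                       weights=wgt)
    slices_having_nans = np.isnan(arr[-1, ...])
                                  ~~~^^^^^^^^^
IndexError: index -1 is out of bounds for axis 0 with size 0
```

```bash
python3 -m crank '[[[0,0,1,0,0,0],[0,0,1,0,0,0],[0,0,0.5,0,0,0],[0,0,0.4,0,0,0],[0,0,0.4,0,0,0],[0,0,0,0,0,0]]]'
python3 - <<'E'
import g
from h import *
f,R,t=grab("scene");W=world(f,R,t);H,S,V=cv2.split(cv2.cvtColor(f["frame"],cv2.COLOR_BGR2HSV))
q=W[(H>8)&(H<30)&(S>130)&(V>60)&(abs(W[...,0]-.4425)<.04)&(abs(W[...,1]-.025)<.05)];print(len(q),np.percentile(q,[3,50,97],axis=0).round(4).tolist())
cv2.imwrite("pics/s5.png",cv2.resize(f["frame"][225:300,310:410],(800,600),interpolation=2))
E
```

```text
clock: 9.75
eef_pos: [0.4425, 0.0233, 0.0507]
tcp_rot: [0.699, 0.715, -0.0, -0.0]
force: [0.8, 0.2, -2.1]
gripper_width: 0.0347
gripper_force: 50.4
theta 91.33 [ 0.e+00 -5.e-04 -1.e+00] [0.4425 0.0233 0.0507]
163 [[0.425, 0.0174, 0.0382], [0.4389, 0.0413, 0.0686], [0.4596, 0.0452, 0.079]]
```

View pics/s5.png

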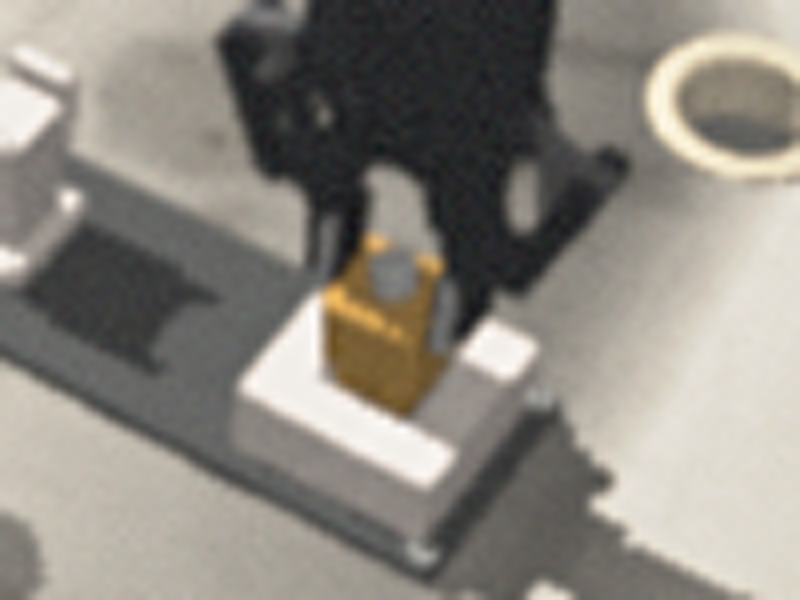

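The plug's foot is in the hole with its head standing above the block at crop (380,340). There is no contact force yet, so I keep pushing down.

```bash
python3 -m crank '[[[0,0,0.25,0,0,0],[0,0,0.25,0,0,0],[0,0,0.1,0,0,0],[0,0,0,0,0,0]]]';python3 -m crank '[[[0,0,0.15,0,0,0],[0,0,0,0,0,0]]]'
```

```text
clock: 10.3
eef_pos: [0.4426, 0.0233, 0.045]
tcp_rot: [0.699, 0.715, -0.0, -0.0]
force: [-0.4, -0.2, 0.4]
gripper_width: 0.0345
gripper_force: 50.6
clock: 10.55
eef_pos: [0.4426, 0.0232, 0.0448]
tcp_rot: [0.699, 0.715, 0.0, 0.0]
force: [-4.6, -0.9, 15.8]
gripper_width: 0.0347
gripper_force: 51.9
```

```bash
python3 -m crank '[[[0,0,0.2,0,0,0],[0,0,0,0,0,0],[0,0,0,0,0,0]]]'
python3 - <<'E'
from h import *
f,R,t=grab("scene");W=world(f,R,t);H,S,V=cv2.split(cv2.cvtColor(f["frame"],cv2.COLOR_BGR2HSV))
q=W[(H>8)&(H<30)&(S>130)&(V>60)&(abs(W[...,0]-.4425)<.04)&(abs(W[...,1]-.025)<.05)];print(len(q),np.percentile(q,[3,50,97],axis=0).round(4).tolist())
E
```

```text
clock: 10.92
eef_pos: [0.4432, 0.0233, 0.0438]
tcp_rot: [0.699, 0.715, 0.001, 0.001]
force: [-6.8, -0.2, 25.9]
gripper_width: 0.0353
gripper_force: 51.1
148 [[0.4258, 0.016, 0.0422], [0.4401, 0.0413, 0.0643], [0.4613, 0.0446, 0.0715]]
```

```bash
python3 -m crank '[[[0,0,-0.2,0,0,0],[0,0,0,0,0,0],[0,0,0,0,0,0],[0,0,0,0,0,0],[0,0,0,0,0,0],[0,0,-3,0,0,0],[0,0,-4,0,0,0],[-5.5,0,-4,0,0,0],[-6,0,-2,0,0,0],[-6,0,0,0,0,0],[0,0,0,0,0,0]]]' 1
python3 - <<'E'
import g
from m import *
for n in("top","scene"):
  f,R,t=grab(n);W=world(f,R,t);H,S,V=cv2.split(cv2.cvtColor(f["frame"],cv2.COLOR_BGR2HSV))
  m=((H>8)&(H<30)&(S>120)&(V>60)&(abs(W[...,0]-.4425)<.04)&(abs(W[...,1]-.025)<.05));q=W[m];print(n,len(q),np.percentile(q,[3,50,90],axis=0).round(4).tolist())
  rect(f,R,t,m,.068,"head")
  rg=(abs(W[...,0]-.4425)<.05)&(abs(W[...,1]-.026)<.05)
  b=rg&(abs(W[...,2]-.038)<.006);print("block",np.median(W[b],0).round(4)); rect(f,R,t,rg&(W[...,2]>.03),.038,"block+")
  p=rg&(W[...,2]>.073)&(S<70);print("pin",p.sum(),np.median(W[p],0).round(4))
  top=rg&(W[...,2]>.055)&(W[...,2]<.075)&m;print("headtop z",np.median(W[top],0).round(4))
  lv=(H>100)&(H<125)&(S>120)&(V>60)&(W[...,1]<-.2)&(W[...,1]>-.36)&(W[...,0]<.6)&(W[...,0]>.38)
  k=W[lv&(abs(W[...,2]-.028)<.01)][:,:2]; 
  L=cv2.fitLine((k[:]*1000).astype(np.float32),cv2.DIST_HUBER,0,.01,.01).ravel();print("lever line",L.round(2),np.degrees(np.arctan2(L[1],L[0])))
  lo=lv&(W[...,0]>.545);
  if lo.sum(): rect(f,R,t,lo,.028,"tip")
  mk=(H>15)&(H<40)&(S>110)&(V>100)&(W[...,1]<-.24)&(W[...,1]>-.32)&(abs(W[...,0]-.46)<.04)
  if mk.sum(): rect(f,R,t,mk,.028,"mark")
E
```

```text
clock: 12.35
eef_pos: [0.4473, -0.1507, 0.1704]
tcp_rot: [0.701, 0.713, -0.0, 0.001]
force: [-0.6, 0.9, -0.4]
gripper_width: 0.0855
gripper_force: 0.0
theta 90.99 [-0.0021  0.0019 -1.    ] [ 0.4473 -0.1507  0.1704]
top 222 [[0.4262, 0.0077, 0.0621], [0.4503, 0.0152, 0.0685], [0.4736, 0.0367, 1.3891]]
head rect c [443.3  23.5] size [31.7 34.1] ang 88.3 centroid [442.2  23.4]
block [0.4406 0.0242 0.0373]
block+ rect c [441.7  23.5] size [71.8 71.8] ang 1.4 centroid [441.6  23.6]
pin 860 [0.4736 0.01   1.3891]
headtop z [0.4429 0.0228 0.0672]
lever line [ 9.2000e-01  3.8000e-01  5.3130e+02 -2.5507e+02] 22.534323
tip rect c [ 556.5 -243.8] size [22.6 22.7] ang 88.3 centroid [ 556.6 -244.2]
scene 180 [[0.4244, 0.0125, 0.0427], [0.4363, 0.0403, 0.0666], [0.4542, 0.0443, 0.0697]]
head rect c [438.3  36.7] size [38.3 54.5] ang 4.8 centroid [435.4  41. ]
block [0.4283 0.0441 0.0386]
block+ rect c [441.   27.5] size [75. 86.] ang 1.0 centroid [441.7  27.7]
pin 29 [0.4418 0.027  0.0796]
headtop z [0.435  0.0361 0.0678]
lever line [ 9.400e-01  3.400e-01  4.849e+02 -2.637e+02] 20.10486
tip rect c [ 552.1 -229.1] size [23.  39.6] ang 15.5 centroid [ 551.9 -229.8]
mark rect c [ 458.3 -273.4] size [ 8.8 27.7] ang 19.8 centroid [ 458.3 -273.2]
```

Plug home: the head top reads 0.067 to 0.068 and the pin 0.080. Next I move over the lever's mark, turn, partly close and check where the fingertips really are.

```bash
python3 -m crank '[[[-4.35,0.39,0,0,0,0],[-4.35,0.39,0,0,0,0],[-4.35,0.39,0,0,0,0],[0,0,0.86,0,0,0.174],[0,0,0.86,0,0,0.174],[0,0,0.86,0,0,0.174],[0,0,0.86,0,0,0.174],[0,0,0.86,0,0,0.174],[0,0,0.86,0,0,0.174],[0,0,0.86,0,0,0.174],[0,0,0,0,0,0],[0,0,0,0,0,0]]]' -0.2 80
python3 - <<'E'
import g
from h import *
f,R,t=grab("scene");W=world(f,R,t)
p=g.s["eef_pos"]
for dz in(.02,0,-.022):
  c=R@(p+[0,0,dz])+t;print(dz,(c[:2]/c[2]*f["fx"]+[f["cx"],f["cy"]]).round(1))
q=W[(abs(W[...,0]-p[0])<.06)&(abs(W[...,1]-p[1])<.06)&(W[...,2]>.045)&(W[...,2]<.2)]
print(np.percentile(q[:,2],[0,1,3,10]).round(3)); print(q[np.argsort(q[:,2])[:12]].round(3).tolist())
cv2.imwrite("pics/s6.png",cv2.resize(f["frame"][135:235,350:483],(798,600),interpolation=2))
E
```

```text
clock: 13.95
eef_pos: [0.4616, -0.2755, 0.1097]
tcp_rot: [0.982, 0.189, -0.0, -0.0]
force: [0.8, 0.6, -0.3]
gripper_width: 0.0339
gripper_force: 0.0
theta 21.8 [-1.e-04 -6.e-04 -1.e+00] [ 0.4616 -0.2755  0.1097]
0.02 [409.7 181. ]
0 [408.6 186.4]
-0.022 [407.4 192.2]
[0.123 0.123 0.126 0.133]
[[0.452, -0.255, 0.123], [0.463, -0.252, 0.123], [0.454, -0.252, 0.123], [0.448, -0.259, 0.125], [0.448, -0.252, 0.126], [0.445, -0.252, 0.127], [0.444, -0.257, 0.128], [0.456, -0.247, 0.129], [0.448, -0.257, 0.13], [0.462, -0.247, 0.13], [0.453, -0.248, 0.13], [0.457, -0.244, 0.13]]
```

View pics/s6.png

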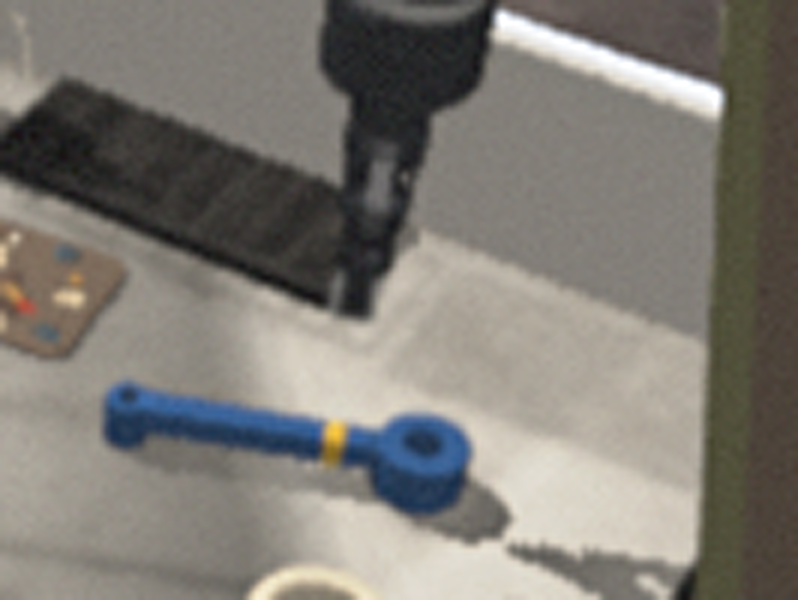

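The fingertips sit at z ≈ 0.123 while the TCP reads 0.110, so at this opening the tips stand about 13 mm behind the reported TCP. I lower accordingly, first to a reported z of about 0.03.

```bash
python3 -m crank '[[[-0.24,0.5,3,0,0,0.01],[0,0,3,0,0,0],[0,0,2,0,0,0],[0,0,0,0,0,0]]]'
python3 - <<'E'
import g
from h import *
f,R,t=grab("scene");W=world(f,R,t);p=g.s["eef_pos"];H,S,V=cv2.split(cv2.cvtColor(f["frame"],cv2.COLOR_BGR2HSV))
m=(abs(W[...,0]-p[0])<.05)&(abs(W[...,1]-p[1])<.05)&(W[...,2]<.15)&(V<75)&(S<90)&(W[...,2]>.012);q=W[m];print(q[np.argsort(q[:,2])[:12]].round(3).tolist())
cv2.imwrite("pics/s7.png",cv2.resize(f["frame"][175:235,370:450],(800,600),interpolation=2))
E
```

```text
clock: 14.5
eef_pos: [0.46, -0.2814, 0.0287]
tcp_rot: [0.983, 0.183, -0.001, -0.001]
force: [0.7, 0.3, -0.6]
gripper_width: 0.0339
gripper_force: 0.0
theta 21.04 [-0.0017 -0.0027 -1.    ] [ 0.46   -0.2814  0.0287]
[[0.454, -0.258, 0.046], [0.454, -0.257, 0.051], [0.453, -0.249, 0.053], [0.448, -0.252, 0.053], [0.455, -0.252, 0.054], [0.446, -0.253, 0.054], [0.448, -0.256, 0.055], [0.453, -0.253, 0.058], [0.445, -0.257, 0.06], [0.447, -0.254, 0.061], [0.454, -0.248, 0.061], [0.456, -0.251, 0.062]]
```

View pics/s7.png

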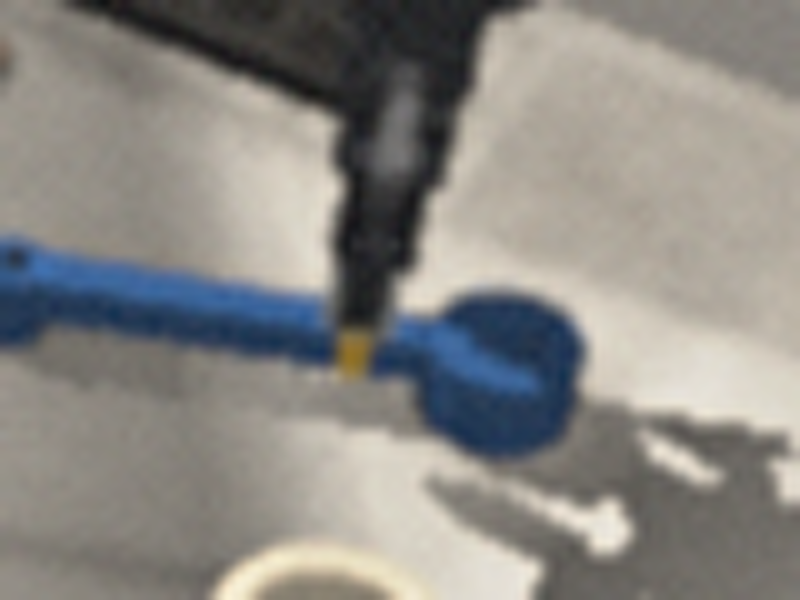

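The near fingertip ends just above the yellow mark, at crop (365,320) against (352,350), with its tip about 40 mm above the bench. I go 29 mm lower and close.

```bash
python3 -m crank '[[[0.15,0,1.2,0,0,0],[0,0,1.0,0,0,0],[0,0,0.7,0,0,0],[0,0,0,0,0,0]]]'; python3 -m crank '[[[0,0,0,0,0,0],[0,0,0,0,0,0],[0,0,0,0,0,0],[0,0,0,0,0,0]]]' -1 80; python3 g.py
```

```text
clock: 15.05
eef_pos: [0.4618, -0.2814, 0.0]
tcp_rot: [0.983, 0.182, -0.001, -0.001]
force: [-0.5, 0.4, 0.1]
gripper_width: 0.034
gripper_force: 0.0
clock: 15.55
eef_pos: [0.4621, -0.2814, 0.001]
tcp_rot: [0.983, 0.182, -0.0, -0.0]
force: [-2.2, 1.2, 5.1]
gripper_width: 0.0142
gripper_force: 79.5
theta 20.97 [-0.e+00 -4.e-04 -1.e+00] [ 0.4621 -0.2814  0.001 ]
```

```bash
python3 -m crank '[[[0,0,-0.5,0,0,0],[0,0,-1,0,0,0],[0,0,-2,0,0,0],[0,0,-3,0,0,0],[0,0,-3,0,0,0],[0,0,-3,0,0,0],[0,0,-0.5,0,0,0],[0,0,0,0,0,0],[0,0,0,0,0,0]]]'
cat > lev.py <<'E'
import g
from m import *
for n in("top","scene"):
  f,R,t=grab(n);W=world(f,R,t);H,S,V=cv2.split(cv2.cvtColor(f["frame"],cv2.COLOR_BGR2HSV)); p=g.s["eef_pos"]
  m=(H>100)&(H<125)&(S>120)&(V>50)&(np.linalg.norm(W[...,:2]-p[:2],axis=-1)<.16)&(abs(W[...,2]-p[2]-.02)<.05)
  q=W[m]; a=g.m[:2,0]; e=(q[:,:2]-p[:2])@a
  for nm,k in(("hub",e<-.03),("arm",(e>.03)&(e<.085)),("tip",e>.1)):
    if k.sum(): print(n,nm,k.sum(),np.median(q[k],0).round(4),"z10/50/90",np.percentile(q[k,2],[10,50,90]).round(4),"ext",np.percentile(q[k],[2,98],axis=0)[:,:2].round(4).tolist())
E
python3 lev.py
```

```text
clock: 16.68
eef_pos: [0.4613, -0.281, 0.1292]
tcp_rot: [0.983, 0.182, -0.001, -0.001]
force: [0.4, 0.7, -5.0]
gripper_width: 0.014
gripper_force: 78.5
theta 20.97 [-0.0017 -0.0025 -1.    ] [ 0.4613 -0.281   0.1292]
top arm 168 [ 0.5147 -0.2608  0.1551] z10/50/90 [0.1512 0.1551 0.1586] ext [[0.4913, -0.2737], [0.5399, -0.2479]]
top tip 47 [ 0.5607 -0.2412  0.1554] z10/50/90 [0.1491 0.1554 0.159 ] ext [[0.5521, -0.2537], [0.5675, -0.2349]]
scene hub 187 [ 0.4133 -0.2846  0.1548] z10/50/90 [0.1401 0.1548 0.1602] ext [[0.3971, -0.3106], [0.4322, -0.2718]]
scene arm 146 [ 0.5137 -0.2555  0.1543] z10/50/90 [0.1442 0.1543 0.1578] ext [[0.4886, -0.2732], [0.5377, -0.242]]
scene tip 53 [ 0.5593 -0.2358  0.1538] z10/50/90 [0.1382 0.1538 0.158 ] ext [[0.5507, -0.252], [0.5698, -0.2291]]
```

The lever is in hand and level: the arm top and the tip top both read z 0.155. I carry it over the fixture.

```bash
python3 -m crank '[[[1,-2,0,0,0,0],[1.91,-3.94,0,0,0,0],[1.91,-3.94,0,0,0,0],[1.91,-3.94,0,0,0,0],[1.91,-3.94,0,0,0,0],[1.91,-3.94,0,0,0,0],[1.91,-3.94,0,0,0,0],[1.82,-1.93,0,0,0,0],[0,0,0,0,0,0.0864],[0,0,0,0,0,0.0864],[0,0,0,0,0,0.0864],[0,0,0,0,0,0.0864],[0,0,0,0,0,0],[0,0,0,0,0,0],[0,0,0,0,0,0]]]'; python3 lev.py
python3 - <<'E'
from h import *
for n in("scene",):
  f,R,t=grab(n);cv2.imwrite("pics/s8.png",cv2.resize(f["frame"][180:300,250:410],(800,600),interpolation=2))
E
```

```text
clock: 18.65
eef_pos: [0.4968, 0.027, 0.1306]
tcp_rot: [1.0, 0.011, -0.0, -0.0]
force: [-0.1, -0.5, -4.9]
gripper_width: 0.0141
gripper_force: 78.9
theta 1.22 [-2.e-04 -1.e-04 -1.e+00] [0.4968 0.027  0.1306]
top hub 102 [0.4387 0.0262 0.1594] z10/50/90 [0.156  0.1594 0.1623] ext [[0.4295, 0.0055], [0.4503, 0.0441]]
top arm 38 [0.5732 0.0268 0.1566] z10/50/90 [0.154  0.1566 0.1589] ext [[0.5664, 0.0201], [0.5806, 0.0322]]
top tip 45 [0.6034 0.0281 0.1567] z10/50/90 [0.1543 0.1567 0.1588] ext [[0.5981, 0.0168], [0.6105, 0.0375]]
scene hub 280 [0.447  0.0378 0.1577] z10/50/90 [0.1417 0.1577 0.162 ] ext [[0.4278, 0.0121], [0.4645, 0.0511]]
scene arm 110 [0.5578 0.0356 0.1564] z10/50/90 [0.149  0.1564 0.16  ] ext [[0.5288, 0.0256], [0.5806, 0.0383]]
scene tip 35 [0.6008 0.0387 0.1564] z10/50/90 [0.1432 0.1564 0.1594] ext [[0.5969, 0.0255], [0.6083, 0.0419]]
```

View pics/s8.png

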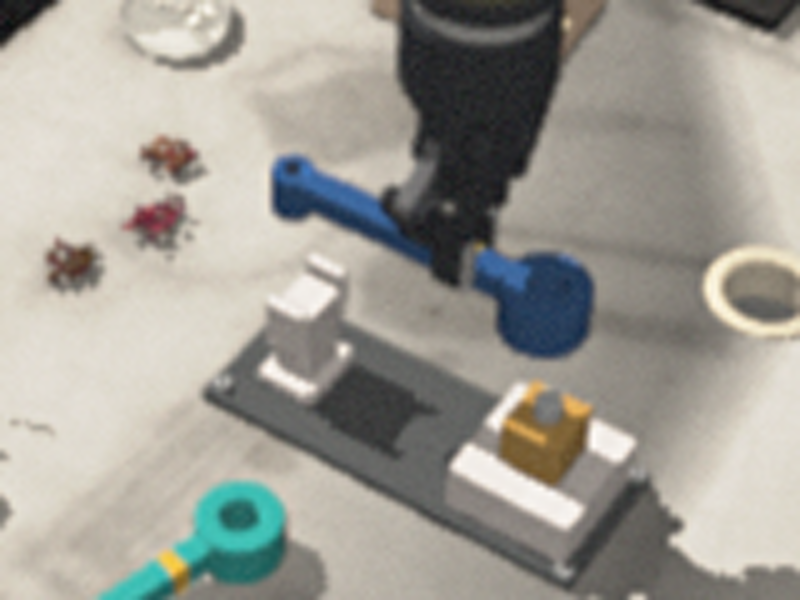

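The lever hangs level above the fixture, hub at crop (545,300), still about 9 mm too far along +x. I correct that and check.

```bash
python3 -m crank '[[[-0.45,0.12,0,0,0,0],[-0.48,0.13,0,0,0,0],[0,0,0,0,0,0],[0,0,0,0,0,0],[0,0,0,0,0,0],[0,0,0,0,0,0]]]'; python3 lev.py
python3 - <<'E'
from m import *
f,R,t=grab("top");W=world(f,R,t);H,S,V=cv2.split(cv2.cvtColor(f["frame"],cv2.COLOR_BGR2HSV))
m=(H>100)&(H<125)&(S>120)&(V>50)&(abs(W[...,2]-.157)<.012)
rect(f,R,t,m&(W[...,0]>.57)&(W[...,0]<.65),.157,"tip+arm")
rect(f,R,t,m&(W[...,0]<.48)&(W[...,0]>.38),.159,"hub")
for n,(x,y,z) in dict(jar=(.365,.156,.044),bot=(.769,.185,.094)).items():
  q=W[(abs(W[...,0]-x)<.06)&(abs(W[...,1]-y)<.05)&(W[...,2]>z-.015)&(W[...,2]<z+.02)];print(n,q.mean(0).round(3))
  W0=np.load("top0.npz")["W"];q=W0[(abs(W0[...,0]-x)<.06)&(abs(W0[...,1]-y)<.05)&(W0[...,2]>z-.015)&(W0[...,2]<z+.02)];print(" was",q.mean(0).round(3))
E
```

```text
clock: 19.55
eef_pos: [0.4879, 0.0242, 0.1308]
tcp_rot: [1.0, 0.01, 0.0, -0.0]
force: [-0.1, 0.6, -4.7]
gripper_width: 0.0139
gripper_force: 78.9
theta 1.17 [ 2.e-04 -0.e+00 -1.e+00] [0.4879 0.0242 0.1308]
top hub 86 [0.4283 0.022  0.1593] z10/50/90 [0.1568 0.1593 0.1622] ext [[0.4205, 0.0036], [0.4367, 0.0398]]
top arm 57 [0.5614 0.0227 0.1575] z10/50/90 [0.1545 0.1575 0.1599] ext [[0.5523, 0.0158], [0.571, 0.0296]]
top tip 39 [0.5959 0.0238 0.1576] z10/50/90 [0.1543 0.1576 0.1599] ext [[0.5891, 0.0149], [0.6008, 0.0331]]
scene hub 278 [0.4383 0.0332 0.1576] z10/50/90 [0.1418 0.1576 0.1619] ext [[0.419, 0.0071], [0.4558, 0.0482]]
scene arm 112 [0.5488 0.0325 0.1561] z10/50/90 [0.149  0.1561 0.1598] ext [[0.5207, 0.0232], [0.5714, 0.0356]]
scene tip 27 [0.5912 0.0354 0.1568] z10/50/90 [0.1423 0.1568 0.1593] ext [[0.5879, 0.0214], [0.5968, 0.04]]
tip+arm rect c [585.9  24.2] size [18.4 29.9] ang 88.2 centroid [587.2  24.4]
hub rect c [428.3  20.8] size [38.6 15.8] ang 88.4 centroid [428.3  22.4]
jar [0.366 0.158 0.045]
 was [0.366 0.156 0.045]
bot [0.774 0.192 0.094]
 was [0.774 0.192 0.093]
```

```bash
python3 -c "
from bench import r
print(r.hand_in())"
```

```text
the job is handed in; nothing more can be done
None
```

The job is handed in with no verdict returned: by the cameras the plug is home and released, and the lever is held level about 5 cm above the pin, bore and tip each about 2–3 mm off target; jar and bottle unmoved, pot not re-measured.

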